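Turn the toothbrush stand hole-up and hold it

ROBOT

A 6-joint arm with a two-finger parallel gripper is mounted at the origin on the work surface. World frame = base frame: x ahead of the robot, y to its left, z up, the work surface at z = 0. Lengths are in m, angles in rad, forces in N, time in s.
With the tool pointing down it reaches from about 0.275 to 0.75 m from the base axis. Payload 10.2 kg.
Tool frame: the origin (TCP) lies midway between the tips of the shut fingers; the grasp point (between the pads) lies 19 mm behind it; z points along the fingers, y is the direction in which the jaws open and shut (so a half turn about z gives the same grasp; the last joint's range is limited). The gripper opens to 85 mm and grips with 20 to 120 N. Pads are 22 mm wide; open, the fingers measure 114 mm over their backs; the gripper's body (76 mm by 85 mm) begins 54 mm behind the grasp point. The pads swing forward as they close: fully open they stand 13 mm farther back than shut.
Start: joints at [0.938, 0.313, 1.498, -0, 1.331, -0.223], TCP at [0.209, 0.482, 0.231] pointing down, gripper open.
Joint ranges: [-2.94, 2.94], [-0.97, 2.17], [0.19, 2.56], [-1.23, 4.37], [0.02, 3.11], [-2.88, 2.88]. Speed limits (rad/s): [2.39, 2.39, 3.01, 3.14, 3.14, 3.14].

INTERFACE

Orientations are given as [roll, pitch, yaw] about the fixed x, y, z axes, in that order (R = Rz(yaw) Ry(pitch) Rx(roll)).
In Python, from station import env gives the robot as it stands. Calls block until the motion is done:
- env.reach(position, orientation): joint-space move of the TCP to a pose.
- env.line_to(position, frame=None, vel=0.15, threshold=None): straight line of the TCP; frame=None keeps the orientation; vel is the mean speed in m/s. With threshold (N) it stops when the force on the tool has changed by that much, and returns True; else False.
- env.move_joints(angles): joint-space move.
- env.command_gripper(opening, effort=None): finger opening in m; effort is the grip in N (None keeps the last); returns when the fingers have stopped.
- env.dwell(seconds).
- env.solve_ik(position, orientation): joint angles nearest the present ones, or None.
- env.camera(name): name is "side" or "top"; returns the picture (420x560x3 uint8, blue, green, red); there is no depth.
- env.camera_info(name): a dict with "K" (3x3 intrinsics, pixels), "R" (3x3) and "t" (3): a world point X has camera coordinates R X + t. Camera axes: x right, y down, z forward; pixel columns grow to the right and rows downward; lengths in m; the calibration is good to about 2 mm. A picture is of the moment at which its call begins. camera_info takes no time and is no camera call.
A pose or a line that the arm cannot do raises env.PlanningError and nothing moves.
- env.close_job(): hands the job in, once; it reports no verdict.
Readings, each from a call of its own:
- env.read_time(): time.
- env.read_joints(): joint angles.
- env.read_qd(): joint speeds.
- env.read_tau(): joint torques, N m.
- env.read_tool_pos(): TCP position.
- env.read_tool_rot(): TCP orientation.
- env.read_ft_force(): force on the tool from outside, world axes, zero at the start.
- env.read_ft_torque(): the same for the moment, N m.
- env.read_grip_width(): finger opening in m.
Only numpy, scipy, OpenCV 4.12 (cv2) and the standard library are available. Lean on these libraries where they do the work, as an engineer would, in place of code of your own. Each camera call takes 0.05 s, during which the arm holds its last target.

TASK

The marble toothbrush stand was rinsed and left lying on its side on the soap dish grid. Pick it up, find which end has the blind hole and turn it so that the hole faces straight up, and finish still holding it like that in the gripper, quite still, about 10 cm above the soap dish and touching nothing else, ready for the toothbrush to be dropped in. Leave the soap dish with its grid, the comb, the jar, the toothbrush and its case where they are on the shelf.

Things in the scene. Friction and masses are not known exactly. Their poses are not given: they have to be found in the camera images.
- stand_mid (a point): Toothbrush stand: square marble block 42 x 42 x 66 mm, about 0.26 kg, lying on a long flat side on the soap dish grid. Point: its middle, at first 21 mm above the grid. z runs along the length (level at first, any compass direction) and points out of the end with the round blind hole, 22 mm across, 50 mm deep, centred. The other end is closed. x, y: normal to the long sides.
- grid_top (a point): Lift-off grid of the soap dish: a loose stainless frame with slats, 100 x 140 x 3 mm, lying level on the rim of the dish. The point is the middle of its upper face (25 mm above the glass), z up, y along its 140 mm length. Nothing of the dish or grid stands higher than this face.
- dish_mid (a point): Stainless soap dish, a loose open rectangular tray 100 x 140 x 22 mm on the glass shelf, under the grid. The point is at the centre of the tray, 11 mm above the glass; z up, y along its 140 mm length.
- shelf_top (a point): Fixed green glass shelf, 190 mm deep (x), 660 mm long (y), 12 mm thick, on steel brackets; the point is the middle of its upper face, about 100 mm above the counter the robot stands on, z up. On its far side (+x), 10 mm beyond the glass, runs a low tiled wall 100 mm thick whose top is 11 mm above the glass.
- jar_mid (a point): Cosmetic jar, white with a metal screw lid, 57 mm across and 48 mm high, standing loose on the shelf; the point is its centre, half-way up.
- comb_mid (a point): Wooden comb, 130 x 32 x 8 mm, lying loose on the shelf; the point is its centre, x along its length.
- case_mid (a point): Pink plastic toothbrush case with hinged lid, shut, 46 x 190 x 28 mm, lying loose on the shelf; the point is its centre, y along its length.
- brush_mid (a point): White toothbrush, 180 mm long, handle 12 mm thick, lying loose on the shelf beside its case, bristles down; the point is its middle, y along its length towards the bristles.
There are look-alikes about, which are no part of the job. What is shaped like the part that bears stand_mid but red is not meant. Leave any blue look-alike of the part that bears grid_top alone.

How it is judged:
By the outcome, as a careful person would: the job done as asked, in the order asked, and still so for the second after the job is handed in, while the arm keeps its last pose, push and grip.
It also fails if it takes over 32 s, if anything falls off the work surface, if the arm or the gripper's body presses on something with over 40 N, if the wrist force passes 120 N, or if a joint passes its speed limit or range.

## Working session

There is one attempt and no reset: what is moved stays moved. The work goes in short steps, each a Python script; the robot and the scene stay as the last script left them, time stands still between calls to the robot, and variables do not carry over. Pictures are saved under pics/ and viewed, and the job is handed in when it is done.

```bash
ls; mkdir -p pics; python3 - <<'E'
from station import env
import cv2
for n in("side","top"):
    cv2.imwrite(f"pics/a_{n}.png",env.camera(n))
    i=env.camera_info(n); print(n,i["K"].round(1).tolist(),i["R"].round(3).tolist(),i["t"].round(3).tolist(), (-i["R"].T@i["t"]).round(3))
print(env.read_time(),env.read_tool_rot(),env.read_tool_pos())
E
```

```text
pics
side [[487.3, 0.0, 275.0], [0.0, 487.3, 215.2], [0.0, 0.0, 1.0]] [[0.914, -0.405, 0.008], [-0.288, -0.665, -0.689], [0.284, 0.628, -0.725]] [-0.426, 0.212, 1.015] [ 0.163 -0.669  0.885]
top [[533.4, 0.0, 282.4], [0.0, 533.4, 211.9], [0.0, 0.0, 1.0]] [[0.025, -1.0, -0.018], [-0.995, -0.023, -0.093], [0.093, 0.02, -0.995]] [-0.01, 0.453, 1.042] [ 0.355 -0.021  1.08 ]
0.1 [-3.14049000e+00 -2.17385266e-04  2.73178597e+00] [0.20905477 0.48134864 0.23080336]
```

View pics/a_side.png

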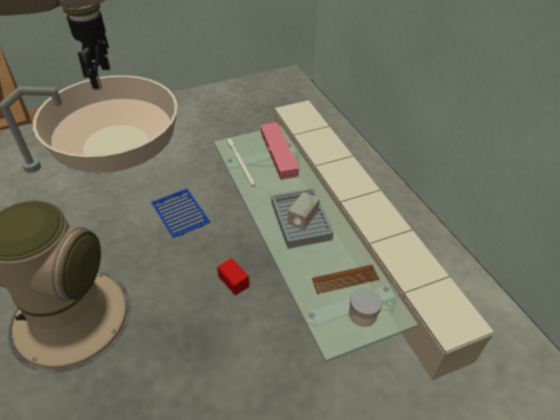

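View pics/a_top.png

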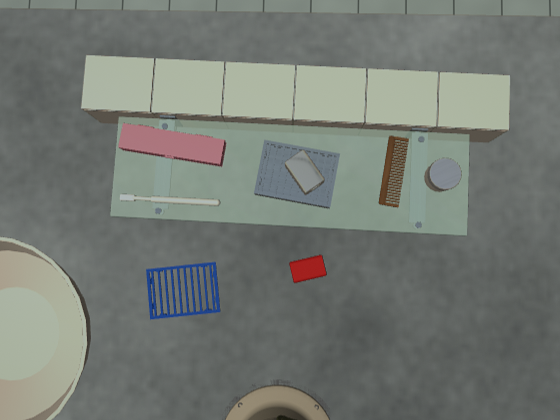

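The stand lies on the grid at about (304,171) in the top view and (303,210) in the side view. A hole seems to show at the near-left end in the side view, so I'll zoom in.

```bash
python3 - <<'E'
import cv2,numpy as np
a=cv2.imread("pics/a_side.png")[180:250,260:345]; b=cv2.imread("pics/a_top.png")[130:215,245:350]
f=lambda x:cv2.resize(x,(400,400*x.shape[0]//x.shape[1]),interpolation=cv2.INTER_CUBIC)
A,B=f(a),f(b); h=max(A.shape[0],B.shape[0])
p=lambda x:cv2.copyMakeBorder(x,0,h-x.shape[0],0,0,0)
cv2.imwrite("pics/zoom.png",np.hstack([p(A),p(B)]))
E
```

```text
(no output)
```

View pics/zoom.png

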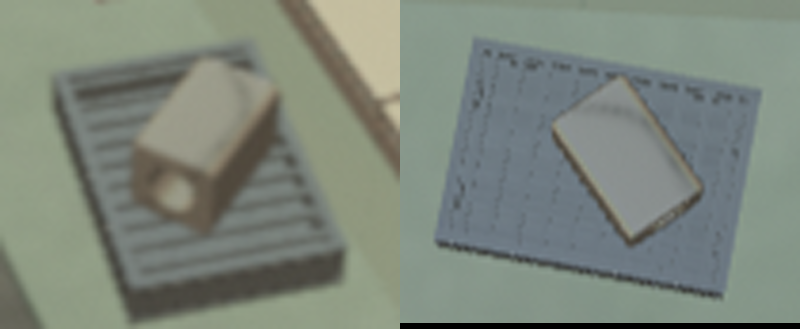

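The side view shows the round hole on the stand's near end, facing the side camera. That is the lower-right end in the top view. The far end isn't visible yet. Next I'll measure the stand and the shelf.

```bash
cat > h.py <<'E'
import cv2,numpy as np
from station import env
C={n:env.camera_info(n) for n in("side","top")}
def ray(n,uv):
    c=C[n];d=c["R"].T@np.linalg.inv(c["K"])@np.array([uv[0],uv[1],1.]);return -c["R"].T@c["t"],d/np.linalg.norm(d)
def onz(n,uv,z):
    o,d=ray(n,uv);return o+d*(z-o[2])/d[2]
def tri(us,ut):
    A=np.zeros((3,3));b=np.zeros(3);r=[ray("side",us),ray("top",ut)]
    for o,d in r:
        P=np.eye(3)-np.outer(d,d);A+=P;b+=P@o
    X=np.linalg.solve(A,b);return X,[np.linalg.norm((np.eye(3)-np.outer(d,d))@(X-o)) for o,d in r]
def proj(n,X):
    c=C[n];p=c["K"]@(c["R"]@np.array(X)+c["t"]);return p[:2]/p[2]
E
python3 - <<'E'
from h import *
t=cv2.imread("pics/a_top.png");s=cv2.imread("pics/a_side.png")
# stand top face: warm/bright vs bluish grid
for n,im,(x0,y0,x1,y1) in(("top",t,(262,140,335,205)),("side",s,(280,190,325,232))):
    r=im[y0:y1,x0:x1].astype(int)
    for nm,p in(("r-b",r[:,:,2]-r[:,:,0]),("v",r.sum(2)//3)):
        print(n,nm,np.percentile(p,[5,25,50,75,95]))
    m=((r[:,:,2]-r[:,:,0]>-4)&(r.sum(2)/3>125)).astype(np.uint8)*255
    cs,_=cv2.findContours(m,cv2.RETR_EXTERNAL,cv2.CHAIN_APPROX_NONE);c=max(cs,key=cv2.contourArea)
    rc=cv2.minAreaRect(c);q=cv2.boxPoints(rc)+[x0,y0];print(n,cv2.contourArea(c),q.round(1).tolist())
    if n=="top":
        W=np.array([onz(n,p,0.167) for p in q]);print(W.round(4).tolist(),[np.linalg.norm(W[i]-W[i-1]).round(4) for i in range(4)],W.mean(0))
    o=im.copy();cv2.polylines(o,[q.round().astype(int)],True,(0,0,255),1)
    o=o[y0-5:y1+5,x0-5:x1+5];cv2.imwrite(f"pics/m_{n}.png",cv2.resize(np.hstack([o,cv2.copyMakeBorder(cv2.cvtColor(m,8),5,5,5,5,0)]),None,fx=4,fy=4))
E
```

```text
top r-b [-22. -21. -19.  -5.   3.]
top v [ 96. 118. 120. 138. 143.]
top 29.5 [[284.4, 162.1], [286.0, 161.0], [306.2, 190.8], [304.6, 191.9]]
[[0.5263, -0.0038, 0.167], [0.5283, -0.0066, 0.167], [0.477, -0.0427, 0.167], [0.475, -0.0399, 0.167]] [np.float64(0.0628), np.float64(0.0034), np.float64(0.0628), np.float64(0.0034)] [ 0.50164414 -0.02325799  0.167     ]
side r-b [-3.  1. 10. 17. 24.]
side v [ 75. 102. 118. 136. 149.]
side 480.5 [[289.0, 190.0], [324.0, 190.0], [324.0, 215.0], [289.0, 215.0]]
```

View pics/m_top.png

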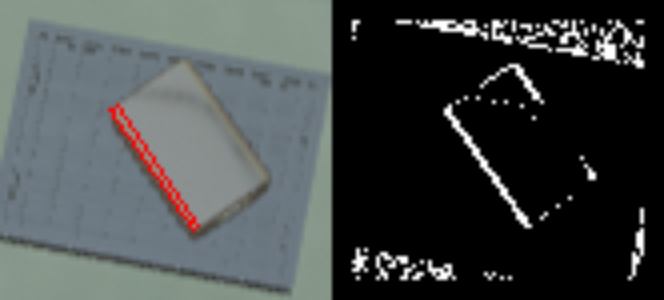

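View pics/m_side.png

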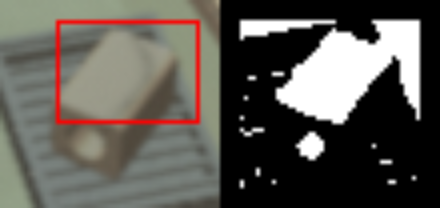

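The masks need adjusting. In the top view the face separates from the grid at r−b > −14. In the side view the top face needs a tighter region.

```bash
python3 - <<'E'
from h import *
def rect(im,m,off):
    m=cv2.morphologyEx(m.astype(np.uint8)*255,cv2.MORPH_OPEN,np.ones((3,3)))
    cs,_=cv2.findContours(m,cv2.RETR_EXTERNAL,cv2.CHAIN_APPROX_NONE);c=max(cs,key=cv2.contourArea)
    M=cv2.moments(c);return c,cv2.boxPoints(cv2.minAreaRect(c))+off,(M["m10"]/M["m00"]+off[0],M["m01"]/M["m00"]+off[1])
t=cv2.imread("pics/a_top.png");s=cv2.imread("pics/a_side.png")
off=(275,143);r=t[143:200,275:330].astype(int)
c,q,ct=rect(t,(r[:,:,2]-r[:,:,0]>-14)&(r.sum(2)/3>126),off)
W=np.array([onz("top",p,.167) for p in q]);print("stand top",q.round(1).tolist(),W.round(4).tolist(),[np.linalg.norm(W[i]-W[i-1]).round(4) for i in range(4)],W.mean(0))
e=[W[1]-W[0],W[2]-W[1]];L=max(e,key=np.linalg.norm);print("axis yaw deg",np.degrees(np.arctan2(L[1],L[0])))
cv2.polylines(t,[q.round().astype(int)],True,(0,0,255),1)
off=(285,191);r=s[191:222,285:319].astype(int)
m=(r[:,:,2]-r[:,:,0]>-4)&(r.sum(2)/3>125)
m=cv2.morphologyEx(m.astype(np.uint8),cv2.MORPH_OPEN,np.ones((3,3)))
c,q2,cs=rect(s,m,off);print("side",q2.round(1).tolist(),cs,"tri",tri(cs,ct))
cv2.polylines(s,[q2.round().astype(int)],True,(0,0,255),1)
# grid in top
t0=cv2.imread("pics/a_top.png");r=t0[130:215,245:350].astype(int)
m=((r[:,:,0]-r[:,:,2]>8)&(r[:,:,0]-r[:,:,1]>4)).astype(np.uint8)
m=cv2.morphologyEx(m,cv2.MORPH_CLOSE,np.ones((5,5)))
c,g,_=rect(t0,m,(245,130));G=np.array([onz("top",p,.125) for p in g]);print("grid",g.round(1).tolist(),G.round(4).tolist(),[np.linalg.norm(G[i]-G[i-1]).round(4) for i in range(4)],G.mean(0))
cv2.polylines(t,[g.round().astype(int)],True,(0,255,255),1)
f=lambda x:cv2.resize(x,(400,330));cv2.imwrite("pics/m2.png",np.hstack([f(t[130:215,245:350]),f(s[180:250,260:345])]))
E
```

```text
stand top [[284.3, 162.1], [302.3, 149.6], [323.0, 179.3], [305.0, 191.8]] [[0.5263, -0.0037, 0.167], [0.549, -0.0344, 0.167], [0.4977, -0.0712, 0.167], [0.4752, -0.0405, 0.167]] [np.float64(0.063), np.float64(0.0382), np.float64(0.0631), np.float64(0.038)] [ 0.51204582 -0.03746154  0.167     ]
axis yaw deg -144.39489640334426
side [[287.9, 208.4], [307.8, 183.0], [321.8, 193.9], [301.8, 219.3]] (303.9601924759405, 203.21959755030622) tri (array([ 0.51291004, -0.0367136 ,  0.16462762]), [np.float64(0.0018406684081779252), np.float64(0.0018406684081778773)])
grid [[253.6, 193.4], [263.5, 139.8], [339.3, 153.7], [329.4, 207.4]] [[0.4758, 0.0511, 0.125], [0.5747, 0.036, 0.125], [0.5517, -0.1022, 0.125], [0.4535, -0.0859, 0.125]] [np.float64(0.1388), np.float64(0.1), np.float64(0.1401), np.float64(0.0995)] [ 0.51392395 -0.02526415  0.125     ]
```

View pics/m2.png

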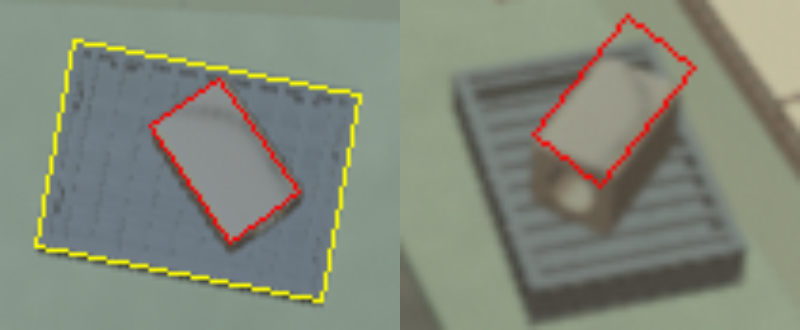

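The grid measures 100 × 139 mm on the z = 0.125 plane, against 100 × 140 given. The stand face is about 64.5 × 40 mm including edge pixels, and triangulates to z = 0.165 against 0.167 expected, so both agree. The stand's middle is about (0.512, −0.037, 0.146), with the hole pointing at yaw ≈ −144.4°. Next is the IK search for the grasp tilt, jaw flip and final yaw.

```bash
cat >> h.py <<'E'
from scipy.spatial.transform import Rotation as Ro
hy=np.radians(-144.4);H=np.array([np.cos(hy),np.sin(hy),0]);UP=np.array([0,0,1.])
MID=np.array([.5125,-.037,.146]);GRID=np.array([.514,-.025,.125])
def Rg(th,sg):
    z=-np.cos(th)*UP-np.sin(th)*H;y=sg*np.cross(UP,H);return np.column_stack([np.cross(y,z),y,z])
def Rf(th,sg,psi):
    ax=np.cross(H,UP);return Ro.from_euler("z",psi).as_matrix()@Ro.from_rotvec(ax*np.pi/2).as_matrix()@Rg(th,sg)
def rpy(R):return Ro.from_matrix(R).as_euler("xyz").tolist()
E
python3 - <<'E'
from h import *
lo=np.array([-2.94,-.97,.19,-1.23,.02,-2.88]);hi=np.array([2.94,2.17,2.56,4.37,3.11,2.88])
t0=env.read_time();q0=env.read_joints()
out=[]
for thd in(0,15,30,45):
  th=np.radians(thd)
  for sg in(1,-1):
    R=Rg(th,sg);gp=MID+.005*UP
    g=env.solve_ik((gp+.019*R[:,2]).tolist(),rpy(R))
    if g is None: print(thd,sg,"no grasp");continue
    for pd in range(-180,180,15):
      F=Rf(th,sg,np.radians(pd));assert abs((F@R.T@H)[2]-1)<1e-6
      f=env.solve_ik((GRID+.12*UP+.019*F[:,2]).tolist(),rpy(F))
      if f is None: continue
      g=np.array(g);f=np.array(f);out.append((min((f-lo).min(),(hi-f).min()).round(2),np.abs(f-g).max().round(2),thd,sg,pd,g.round(2).tolist(),f.round(2).tolist(),F[:,2].round(2).tolist()))
out.sort(key=lambda o:o[1])
for o in out[:14]:print(*o)
print(len(out),env.read_time()-t0)
E
```

```text
30 -1 no grasp
0.09 1.14 0 1 15 [-0.3, 0.39, 1.67, -0.0, 1.09, 0.65] [0.06, 0.9, 1.18, -1.14, 2.21, 0.65] [-0.63, -0.77, -0.0]
0.09 1.14 0 -1 15 [-0.3, 0.39, 1.67, 0.0, 1.09, -2.49] [0.06, 0.9, 1.18, -1.14, 2.21, -2.49] [-0.63, -0.77, -0.0]
0.27 1.24 15 1 15 [-0.41, 0.31, 1.81, 0.29, 0.91, 0.38] [0.05, 0.81, 1.18, -0.96, 2.08, 0.69] [-0.61, -0.75, -0.26]
0.27 1.24 15 -1 15 [-0.41, 0.31, 1.81, 0.29, 0.91, -2.76] [0.05, 0.81, 1.18, -0.96, 2.08, -2.46] [-0.61, -0.75, -0.26]
0.19 1.31 0 1 0 [-0.3, 0.39, 1.67, -0.0, 1.09, 0.65] [-0.01, 0.97, 1.04, -1.04, 2.39, 0.67] [-0.81, -0.58, -0.0]
0.19 1.31 0 -1 0 [-0.3, 0.39, 1.67, 0.0, 1.09, -2.49] [-0.01, 0.97, 1.04, -1.04, 2.39, -2.47] [-0.81, -0.58, -0.0]
0.57 1.33 30 1 0 [-0.52, 0.27, 1.94, 0.67, 0.82, -0.01] [-0.03, 0.78, 1.09, -0.66, 2.11, 0.82] [-0.7, -0.5, -0.5]
0.16 1.35 15 1 30 [-0.41, 0.31, 1.81, 0.29, 0.91, 0.38] [0.11, 0.73, 1.33, -1.07, 1.89, 0.65] [-0.4, -0.88, -0.26]
0.16 1.35 15 -1 30 [-0.41, 0.31, 1.81, 0.29, 0.91, -2.76] [0.11, 0.73, 1.33, -1.07, 1.89, -2.49] [-0.4, -0.88, -0.26]
0.39 1.36 15 1 0 [-0.41, 0.31, 1.81, 0.29, 0.91, 0.38] [-0.01, 0.88, 1.04, -0.84, 2.27, 0.76] [-0.79, -0.56, -0.26]
0.39 1.36 15 -1 0 [-0.41, 0.31, 1.81, 0.29, 0.91, -2.76] [-0.01, 0.88, 1.04, -0.84, 2.27, -2.38] [-0.79, -0.56, -0.26]
0.71 1.43 30 1 -15 [-0.52, 0.27, 1.94, 0.67, 0.82, -0.01] [-0.1, 0.82, 1.0, -0.52, 2.25, 0.99] [-0.81, -0.3, -0.5]
0.45 1.45 30 1 15 [-0.52, 0.27, 1.94, 0.67, 0.82, -0.01] [0.03, 0.71, 1.21, -0.78, 1.94, 0.7] [-0.55, -0.67, -0.5]
0.05 1.47 15 1 45 [-0.41, 0.31, 1.81, 0.29, 0.91, 0.38] [0.15, 0.64, 1.5, -1.18, 1.68, 0.63] [-0.16, -0.95, -0.26]
148 0.0<sys>:0: UserWarning: Gimbal lock detected. Setting third angle to zero since it is not possible to uniquely determine all angles.
```

```bash
python3 -W ignore - <<'E'
from h import *
lo=np.array([-2.94,-.97,.19,-1.23,.02,-2.88]);hi=np.array([2.94,2.17,2.56,4.37,3.11,2.88])
out=[]
for thd in(0,10,20):
  th=np.radians(thd)
  for sg in(1,-1):
    R=Rg(th,sg);gp=MID+.005*UP
    g=env.solve_ik((gp+.019*R[:,2]).tolist(),rpy(R))
    if g is None: print(thd,sg,"no grasp");continue
    for pd in range(-180,180,10):
      F=Rf(th,sg,np.radians(pd))
      f=env.solve_ik((GRID+.12*UP+.019*F[:,2]).tolist(),rpy(F))
      if f is None: continue
      g=np.array(g);f=np.array(f);out.append((min((f-lo).min(),(hi-f).min()).round(2),np.abs(f-g).max().round(2),thd,sg,pd,g.round(2).tolist(),f.round(2).tolist(),F[:,2].round(2).tolist()))
out=[o for o in out if o[-1][0]>.1 and o[0]>.15];out.sort(key=lambda o:o[1])
for o in out[:20]:print(*o)
print(len(out))
E
```

```text
20 -1 no grasp
0.46 1.55 0 1 -170 [-0.3, 0.39, 1.67, -0.0, 1.09, 0.65] [-0.8, 0.45, 2.1, 1.55, 1.59, 2.16] [0.7, 0.71, -0.0]
0.46 1.55 0 -1 -170 [-0.3, 0.39, 1.67, 0.0, 1.09, -2.49] [-0.8, 0.45, 2.1, 1.55, 1.59, -0.98] [0.7, 0.71, -0.0]
0.58 1.56 0 1 -160 [-0.3, 0.39, 1.67, -0.0, 1.09, 0.65] [-0.79, 0.51, 1.98, 1.42, 1.69, 2.21] [0.56, 0.83, -0.0]
0.58 1.56 0 -1 -160 [-0.3, 0.39, 1.67, 0.0, 1.09, -2.49] [-0.79, 0.51, 1.98, 1.42, 1.69, -0.93] [0.56, 0.83, -0.0]
0.63 1.6 0 1 -150 [-0.3, 0.39, 1.67, -0.0, 1.09, 0.65] [-0.77, 0.57, 1.86, 1.31, 1.79, 2.25] [0.41, 0.91, -0.0]
0.7 1.6 0 -1 -150 [-0.3, 0.39, 1.67, 0.0, 1.09, -2.49] [-0.77, 0.57, 1.86, 1.31, 1.79, -0.89] [0.41, 0.91, -0.0]
0.6 1.64 0 1 -140 [-0.3, 0.39, 1.67, -0.0, 1.09, 0.65] [-0.73, 0.63, 1.74, 1.21, 1.9, 2.28] [0.25, 0.97, -0.0]
0.82 1.64 0 -1 -140 [-0.3, 0.39, 1.67, 0.0, 1.09, -2.49] [-0.73, 0.63, 1.74, 1.21, 1.9, -0.86] [0.25, 0.97, -0.0]
0.36 1.7 0 1 -180 [-0.3, 0.39, 1.67, -0.0, 1.09, 0.65] [-0.8, 0.4, 2.2, 1.7, 1.49, 2.11] [0.81, 0.58, -0.0]
0.36 1.7 0 -1 -180 [-0.3, 0.39, 1.67, 0.0, 1.09, -2.49] [-0.8, 0.4, 2.2, 1.7,
[... 498 characters left out ...]

0.48 1.8 10 1 -170 [-0.37, 0.33, 1.76, 0.18, 0.96, 0.48] [-0.79, 0.36, 2.08, 1.44, 1.45, 2.29] [0.69, 0.7, -0.17]
0.48 1.8 10 -1 -170 [-0.37, 0.33, 1.76, 0.18, 0.96, -2.66] [-0.79, 0.36, 2.08, 1.44, 1.45, -0.85] [0.69, 0.7, -0.17]
0.22 1.81 10 1 160 [-0.37, 0.33, 1.76, 0.18, 0.96, 0.48] [-0.69, 0.19, 2.34, 1.99, 1.08, 2.14] [0.95, 0.26, -0.17]
0.22 1.81 10 -1 160 [-0.37, 0.33, 1.76, 0.18, 0.96, -2.66] [-0.69, 0.19, 2.34, 1.99, 1.08, -1.0] [0.95, 0.26, -0.17]
0.57 1.83 10 1 -160 [-0.37, 0.33, 1.76, 0.18, 0.96, 0.48] [-0.78, 0.42, 1.96, 1.32, 1.57, 2.31] [0.56, 0.81, -0.17]
0.6 1.83 10 -1 -160 [-0.37, 0.33, 1.76, 0.18, 0.96, -2.66] [-0.78, 0.42, 1.96, 1.32, 1.57, -0.83] [0.56, 0.81, -0.17]
60
```

I'll use θ = 0 (tool straight down), jaw sign +1 and final yaw −160°. The joint margin is 0.58 rad, and the tool ends level, reaching in from the side so nothing is above the hole. First I move above the stand and check with a picture.

```bash
python3 -W ignore - <<'E'
from h import *
R=Rg(0,1)
p=env.read_tool_pos();env.line_to([p[0],p[1],.30],vel=.2)
env.reach((MID+[0,0,.11]).tolist(),rpy(R))
env.command_gripper(.066,40)
for n in C: cv2.imwrite(f"pics/b_{n}.png",env.camera(n))
print(env.read_time(),env.read_tool_pos(),env.read_grip_width(),env.read_ft_force())
a=cv2.imread("pics/b_side.png")[130:250,240:380];b=cv2.imread("pics/b_top.png")[110:230,230:370]
cv2.imwrite("pics/b.png",np.hstack([cv2.resize(x,(400,343)) for x in(a,b)]))
E
```

```text
3.1833 [ 0.51251462 -0.03687843  0.25600972] 0.06620482867977857 [-0.12989744 -0.43408876  0.3464437 ]
```

View pics/b.png

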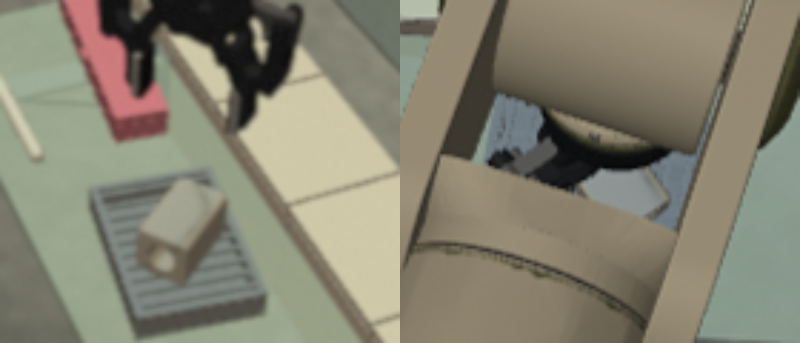

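In the side view the two fingers stand either side of the stand's line, and the hole is plainly on the near end. Next I descend and grip.

```bash
python3 -W ignore - <<'E'
from h import *
p=[MID[0],MID[1]]
print(env.line_to(p+[.175],vel=.15), env.line_to(p+[.130],vel=.06,threshold=8),env.read_tool_pos(),env.read_ft_force().round(2) if hasattr(env.read_ft_force(),'round') else env.read_ft_force())
env.command_gripper(.03,60)
print(env.read_grip_width(),env.read_ft_force(),env.read_time())
cv2.imwrite("pics/c_side.png",env.camera("side"))
a=cv2.imread("pics/c_side.png")[130:250,240:380];cv2.imwrite("pics/c.png",cv2.resize(a,(700,600)))
E
```

```text
False False [ 0.51273342 -0.03706299  0.13031774] [ 0.36 -0.39  0.45]
0.04151302970776962 [ 0.1423327  -0.50397219  4.64368733] 5.1083
```

View pics/c.png

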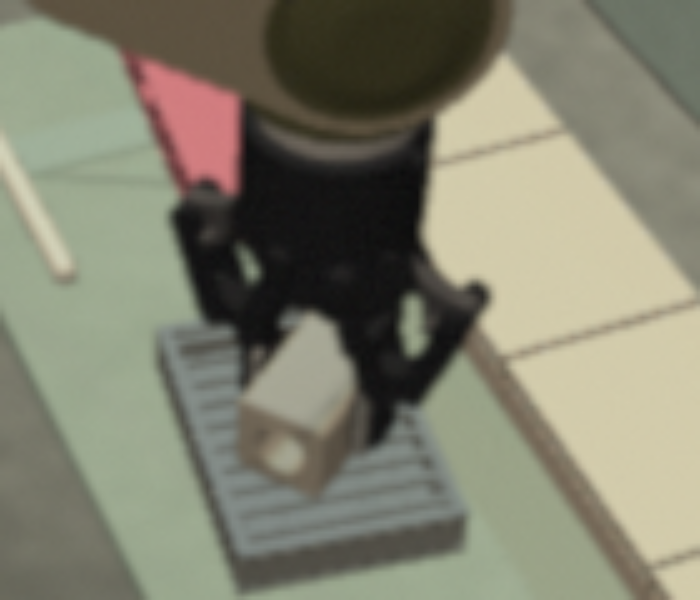

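The stand is gripped at 41.5 mm with the hole end clear of the pads. The 4.6 N upward reading suggests the fingers touched lightly as they swung forward. Next I lift straight up slowly and check.

```bash
python3 -W ignore - <<'E'
from h import *
p=[MID[0],MID[1]]
env.line_to(p+[.18],vel=.06);print(env.read_ft_force(),env.read_grip_width())
env.line_to(p+[.34],vel=.2)
env.dwell(.2)
print(env.read_ft_force(),env.read_ft_torque(),env.read_grip_width(),env.read_time())
for n in C: cv2.imwrite(f"pics/d_{n}.png",env.camera(n))
E
```

```text
[-0.62298686  0.49803829 -3.12436211] 0.04172892413372698
[ 0.76895581  0.28055609 -3.33106574] [0.00114277 0.02405369 0.02561694] 0.04134750778214597 7.2917
```

View pics/d_side.png

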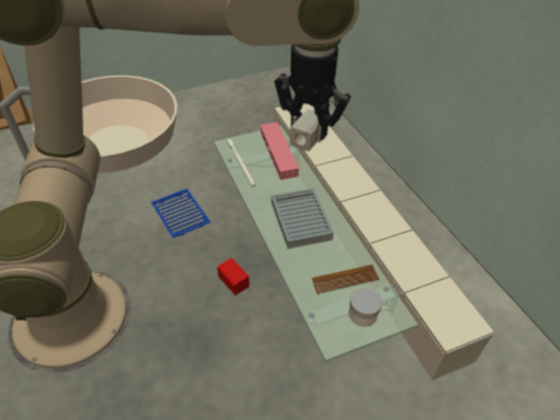

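The stand is held (−3.3 N against roughly −2.6 N expected), and the grid and the other things haven't moved. Next I turn it at height.

```bash
python3 -W ignore - <<'E'
from h import *
F=Rf(0,1,np.radians(-160));o=rpy(F);print(o)
hi=np.array([GRID[0],GRID[1],.34])+.016*F[:,2]
env.reach(hi.tolist(),o)
env.line_to((hi-[0,0,.34-.243]).tolist(),vel=.12)
env.dwell(.2)
A=Ro.from_euler("xyz",env.read_tool_rot()).as_matrix();print("tool err deg",np.degrees(Ro.from_matrix(F.T@A).magnitude()),env.read_tool_pos(),(GRID+[0,0,.118]+.016*F[:,2]))
print(env.read_ft_force(),env.read_ft_torque(),env.read_grip_width(),env.read_time())
for n in C: cv2.imwrite(f"pics/e_{n}.png",env.camera(n))
a=cv2.imread("pics/e_side.png")[100:250,225:400]; b=cv2.imread("pics/e_top.png")[110:230,230:370]
cv2.imwrite("pics/e.png",np.hstack([cv2.resize(x,(400,343)) for x in(a,b)]))
E
```

```text
[-0.9704030641088476, 1.5707963267948966, 0.0]
tool err deg 0.06754600417193755 [ 0.52307289 -0.01181431  0.24345649] [ 0.52303947 -0.01179818  0.243     ]
[-0.14393828  0.38286597 -3.29929615] [-0.83371494  0.5958247   0.01734078] 0.04133668552165449 10.1417
```

View pics/e.png

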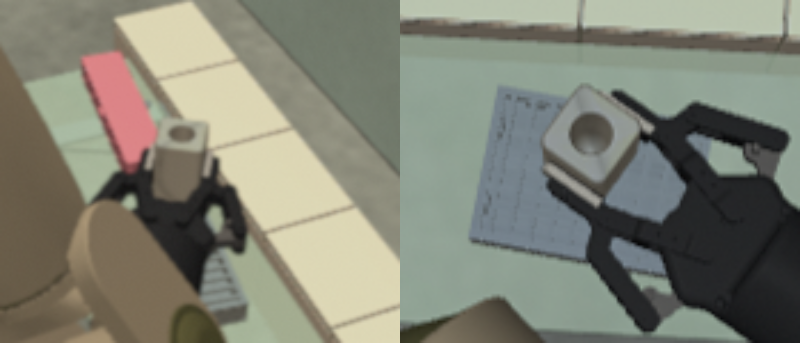

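View pics/e_side.png

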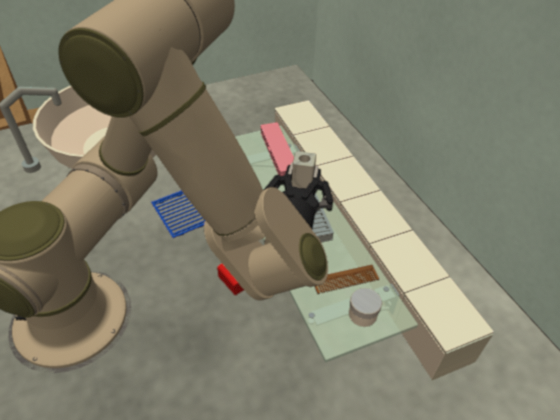

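View pics/e_top.png

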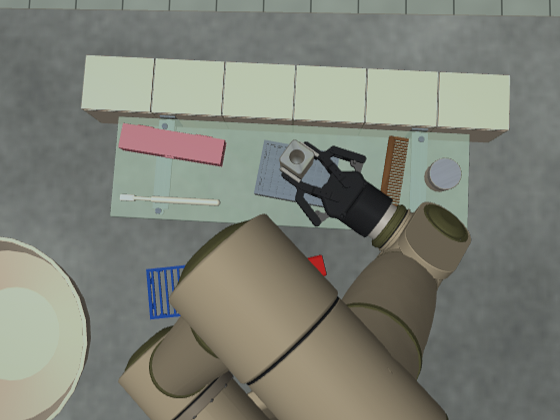

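In the top view the hole now faces up, at about (297,157) px, and in the side view at about (305,159). Next I check the hole's position and the tilt of the stand's edges against true vertical.

```bash
python3 -W ignore - <<'E'
from h import *
s=cv2.imread("pics/e_side.png");t=cv2.imread("pics/e_top.png")
T=tri((305,159),(297,157));print("hole tri",T)
S=cv2.resize(s[145:200,275:335],(480,440),interpolation=cv2.INTER_CUBIC)
# expected wireframe corners for overlay
F=Rf(0,1,np.radians(-160));c=np.array(env.read_tool_pos())-.016*F[:,2]
hx=np.array([F[0,2],F[1,2],0]);hy_=np.cross(UP,hx)
def ov(n,img,x0,y0,k):
    for a,b in((1,1),(1,-1),(-1,-1),(-1,1)):
        e=[proj(n,c+.021*(a*hx+b*hy_)+z*UP) for z in(-.033,.033)]
        f=[tuple(int(v) for v in((p-[x0,y0]+.5)*k)) for p in e]
        cv2.line(img,f[0],f[1],(0,0,255),1);cv2.circle(img,f[1],3,(0,255,0),1)
ov("side",S,275,145,8)
U=cv2.resize(t[132:182,272:327],(396,360),interpolation=cv2.INTER_CUBIC);ov("top",U,272,132,7.2)
U=cv2.resize(U,(320,291));S=cv2.copyMakeBorder(S,0,0,0,320,0);S[:291,480:]=U
cv2.imwrite("pics/f.png",S);print("expected hole",c+.033*UP)
E
```

```text
hole tri (array([ 0.51537985, -0.02533977,  0.2747815 ]), [np.float64(0.0010486556674427529), np.float64(0.0010486556674427403)])
expected hole [ 0.5140197  -0.02501331  0.27628033]
```

View pics/f.png

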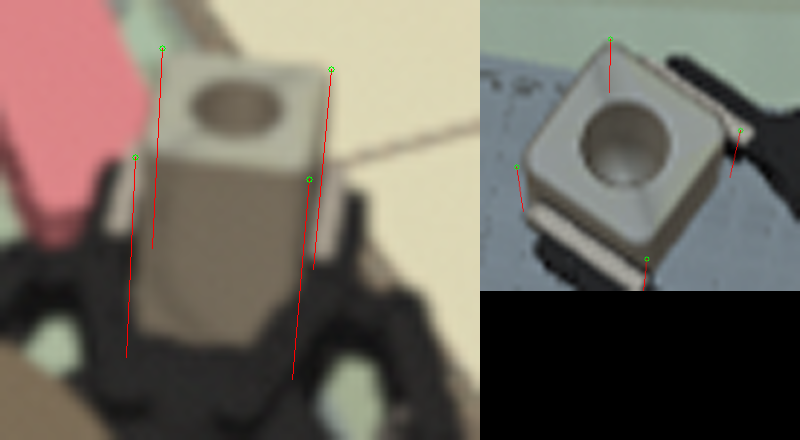

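The triangulated hole is at (0.515, −0.025, 0.275), within 2 mm of the expected (0.514, −0.025, 0.276). The stand's edges run parallel to the projected verticals. The grid hasn't moved and nothing touches the stand. I'll check stillness, then hand in.

```bash
python3 -W ignore - <<'E'
from h import *
env.dwell(.6)
print(np.abs(env.read_qd()).max(),env.read_ft_force(),env.read_grip_width(),env.read_tool_pos(),env.read_time())
env.close_job()
E
```

```text
0.0025558871391185415 [-0.21099257  0.1309059  -2.647092  ] 0.04097817023438972 [ 0.52303335 -0.01178275  0.24298571] 10.8417
the job is handed in; nothing more can be done
```

I picked the toothbrush stand off the grid, turned it so its hole faces straight up, and handed the job in with it still held above the soap dish. It took 10.8 s of the 32 s allowed.

- **Finding the hole:** the side camera showed the round hole on the stand's near end. The closed end was not seen directly, but the last pictures show the hole on top.
- **Grip:** I gripped it across the 42 mm sides with 60 N. The jaws read 41 mm at the end and the load was −2.6 N, which matches a 0.26 kg stand.
- **Position:** the hole measured (0.515, −0.025, 0.275), within about 2 mm of where it should be. The stand's edges ran parallel to true vertical to about 1°.
- **Height:** the stand's lower end is about 85 mm above the grid and its middle about 118 mm. I chose this because "10 cm above" could mean either.
- **Stillness and surroundings:** joint speeds were at most 0.003 rad/s. In the last pictures the stand touches only the gripper, and the dish, grid, comb, jar, brush and case look unmoved.

Two readings were slightly off. There was a brief 4.6 N upward force as the fingers closed, probably a light touch on the grid. After the lift the load read −3.3 N before settling to −2.6 N.

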